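# Set the preserve jars on their matching coasters

### The job

Lay out the preserves for breakfast: stand each of the four jars in the coaster dish that matches both its lid colour and its size, large jar in large dish, small jar in small dish. Each must end standing flat on the dish's floor, inside the rim, and let go of. The jars are glass, so keep them upright and set them down gently rather than dropping them, and leave the teacup and the egg cup where they stand.

Things in the scene. Friction and masses are not known exactly. Their poses are not given: they have to be found in the camera images.
- large_orange_jar: large closed, round glass marmalade jar with an orange lid and amber contents, blank paper label on its side; 75 mm tall, lid 64 mm across and 14 mm high (the widest part, flush to 1 mm with the 62 mm wide glass below), 0.24 to 0.42 kg, loose, standing upright on the worktop. Origin: centre of the underside; z up.
- large_orange_coaster: large orange round coaster dish, fixed to the worktop, for the large jar with the orange lid: 92 mm across outside, flat floor 6 mm above the worktop and 82 mm across, surrounded by a rim 5 mm thick whose top is 13 mm above the worktop. Origin: centre of the underside, at worktop height; z up.
- small_orange_jar: small closed, round glass marmalade jar with an orange lid and amber contents, blank paper label on its side; 54 mm tall, lid 42 mm across and 14 mm high (the widest part, flush to 1 mm with the 40 mm wide glass below), 0.06 to 0.11 kg, loose, standing upright on the worktop. Origin: centre of the underside; z up.
- small_orange_coaster: small orange round coaster dish, fixed to the worktop, for the small jar with the orange lid: 70 mm across outside, flat floor 6 mm above the worktop and 60 mm across, surrounded by a rim 5 mm thick whose top is 13 mm above the worktop. Origin: centre of the underside, at worktop height; z up.
- large_blue_jar: large closed, round glass blueberry jam jar with a blue lid and dark purple contents, blank paper label on its side; 75 mm tall, lid 64 mm across and 14 mm high (the widest part, flush to 1 mm with the 62 mm wide glass below), 0.24 to 0.42 kg, loose, standing upright on the worktop. Origin: centre of the underside; z up.
- large_blue_coaster: large blue round coaster dish, fixed to the worktop, for the large jar with the blue lid: 92 mm across outside, flat floor 6 mm above the worktop and 82 mm across, surrounded by a rim 5 mm thick whose top is 13 mm above the worktop. Origin: centre of the underside, at worktop height; z up.
- small_blue_jar: small closed, round glass blueberry jam jar with a blue lid and dark purple contents, blank paper label on its side; 54 mm tall, lid 42 mm across and 14 mm high (the widest part, flush to 1 mm with the 40 mm wide glass below), 0.06 to 0.11 kg, loose, standing upright on the worktop. Origin: centre of the underside; z up.
- small_blue_coaster: small blue round coaster dish, fixed to the worktop, for the small jar with the blue lid: 70 mm across outside, flat floor 6 mm above the worktop and 60 mm across, surrounded by a rim 5 mm thick whose top is 13 mm above the worktop. Origin: centre of the underside, at worktop height; z up.
- teacup: white handleless teacup, empty, 72 mm across the rim, 70 mm tall, loose; to be left alone. Origin: centre of the underside. A white and a dark wooden shaker (68 mm tall, 42 mm across) and a lidded sugar pot (71 mm tall, 66 mm across) also stand among the things, unlisted.
- egg_cup: pale wooden egg cup, 48 mm across, 56 mm tall, loose; to be left alone. Origin: centre of the underside. Centres of jars, coasters, cups, shakers and pot are at least 95 mm apart at the start and none is taller than 75 mm; taller equipment stands only beyond 0.8 m ahead and more than 0.45 m to either side.
Things that resemble listed ones, but are neither listed nor needed, are in the scene too. What is shaped like the small_orange_coaster but pink or turquoise is not meant.

How it is judged:
At the end, for the whole second after the job is handed in: Each of the four jars stands in the coaster of its own colour and size: centres within 12 mm, underside on the coaster's floor (3 to 9 mm above the worktop), upright within 0.08 rad, at rest (under 0.02 m/s) (horizontal distance between large_orange_jar and large_orange_coaster below 0.012 m and z of large_orange_jar in the frame of large_orange_coaster between 0.003 and 0.009 m and angle between each of large_orange_jar, small_orange_jar, large_blue_jar, small_blue_jar's own z axis and vertical below 0.08 rad and linear speed of each of large_orange_jar, small_orange_jar, large_blue_jar, small_blue_jar below 0.02 m/s and horizontal distance between small_orange_jar and small_orange_coaster below 0.012 m and z of small_orange_jar in the frame of small_orange_coaster between 0.003 and 0.009 m and horizontal distance between large_blue_jar and large_blue_coaster below 0.012 m and z of large_blue_jar in the frame of large_blue_coaster between 0.003 and 0.009 m and horizontal distance between small_blue_jar and small_blue_coaster below 0.012 m and z of small_blue_jar in the frame of small_blue_coaster between 0.003 and 0.009 m); the robot touches nothing.
It fails at once if a jar is tipped by more than about 35 degrees (angle between any of large_orange_jar, small_orange_jar, large_blue_jar, small_blue_jar's own z axis and vertical above 0.6 rad).
It fails at once if a jar is dropped or banged into its coaster: it arrives there faster than 0.6 m/s, as in a fall of about 2 cm ((horizontal distance between large_orange_jar and large_orange_coaster below 0.03 m and z of large_orange_jar in the frame of large_orange_coaster below 0.02 m and linear speed of large_orange_jar above 0.6 m/s) or (horizontal distance between small_orange_jar and small_orange_coaster below 0.03 m and z of small_orange_jar in the frame of small_orange_coaster below 0.02 m and linear speed of small_orange_jar above 0.6 m/s) or (horizontal distance between large_blue_jar and large_blue_coaster below 0.03 m and z of large_blue_jar in the frame of large_blue_coaster below 0.02 m and linear speed of large_blue_jar above 0.6 m/s) or (horizontal distance between small_blue_jar and small_blue_coaster below 0.03 m and z of small_blue_jar in the frame of small_blue_coaster below 0.02 m and linear speed of small_blue_jar above 0.6 m/s)).
It fails at once if the teacup is shifted by more than 30 mm or tipped (distance of teacup from where it was at the start of the episode above 0.03 m or angle between teacup's own z axis and vertical above 0.5 rad).
It fails at once if the egg cup is shifted by more than 30 mm or tipped (distance of egg_cup from where it was at the start of the episode above 0.03 m or angle between egg_cup's own z axis and vertical above 0.5 rad).
It also fails if it takes over 99 s, if anything falls off the work surface, if the arm or the gripper's body presses on something with over 40 N, if the wrist force passes 120 N, or if a joint passes its speed limit or range.

### The arm

A 6-joint arm with a two-finger parallel gripper is mounted at the origin on the work surface. World frame = base frame: x ahead of the robot, y to its left, z up, the work surface at z = 0. Lengths are in m, angles in rad, forces in N, time in s.
With the tool pointing down it reaches from about 0.275 to 0.775 m from the base axis. Payload 14.6 kg.
Tool frame: the origin (TCP) lies between the finger pads; the fingertips stand env.tip_extent ahead of it and the grasp point (between the pads) lies 5 mm behind it (env.tip_extent is the distance from the TCP to the fingertips, in m); z points along the fingers, y is the line along which they close (so a half turn about z gives the same grasp; the last joint's range is limited). The gripper opens to 85 mm and grips with 20 to 120 N. Pads are 22 mm wide; open, the fingers measure 114 mm over their backs; the gripper's body (76 mm by 85 mm) begins 54 mm behind the grasp point. The pads swing forward as they close: fully open they stand 13 mm farther back than shut.
Start: joints at [1.003, 0.263, -0.048, 1.259, 0, 1.415], TCP at [0.211, 0.481, 0.245] pointing down, gripper open.
Joint ranges: [-2.65, 2.65], [-0.89, 1.7], [-1.18, 1.37], [-2.13, 2.11], [-1.35, 1.29], [-3.14, 3.14]. Speed limits (rad/s): [1.89, 1.89, 2.57, 2.79, 3.14, 3.14].

### API

Orientations are given as a unit quaternion [w, x, y, z].
In Python, from cell import env gives the robot as it stands. The module is installed in compiled form; this text tells all that it offers.
- The arm moves only by the tool servo_tool, never from a script. Its argument "rows" is a list of rows, each a list of 5 numbers: the opening, from 0 (shut) to 1 (fully open), then the shift along the tool's x, y, z in mm, then the turn about the tool's z in degrees. A call has exactly 5 rows; each row shifts and turns the commanded pose from where the row before left it, along the tool's axes as they then stand; what a row does not reach is not made up. A row lasts 1/12 s, in which the tool goes at most 41.7 mm and 7.16 degrees, less where a joint would pass 70% of its speed; a pose out of reach is approached as far as the arm can. A call with a gripper value outside its range is refused whole. The fingers move at their own pace and stop on an object; the grip force is fixed at half the most. Time passes only in rows, so rows that do not move let the fingers close, or fill a call up. It gives the time, the measured TCP pose, the force, the opening and the grip force at its end, in the units of the state.
- env.state(): the state, without advancing time (a new reading comes with each control period).
- env.camera(name): name is "scene" or "top" or "wrist"; returns a dict with "pixels" (400x640x3 uint8, blue, green, red), "fx", "fy", "cx", "cy" (pixels), "R" (3x3) and "t" (3): a world point X has camera coordinates R X + t. Camera axes: x right, y down, z forward; pixel columns grow to the right and rows downward; lengths in m; the calibration is good to about 2 mm. A picture is of the moment at which its call begins. There is no depth.
- env.job_done(): hands the job in; it is judged then, once.
The state is a dict: "t": time; "joint_pos": joint angles; "joint_velocities": joint speeds; "joint_efforts": joint torques, N m; "position": TCP position; "tcp_rot": TCP orientation; "force": force on the tool from outside, world axes, zero at the start; "ft_torque": the same for the moment, N m; "width": finger opening in m; "finger_force": force on a finger pad.
Only numpy, scipy, OpenCV 4.12 (cv2) and the standard library are available. Lean on these libraries where they do the work, as an engineer would, in place of code of your own. Each camera call takes 0.05 s, during which the arm holds its last target. There are 200 camera calls.

## Working session

There is one attempt and no reset: what is moved stays moved. The work goes in short steps, Python scripts to look and compute and a tool call to move; the robot and the scene stay as the last step left them, time stands still between calls to the robot, and variables do not carry over. Pictures are saved under pics/ and viewed, at most 14 in all, crops included, and the job is handed in when it is done.

Besides the shell and the picture viewer there is one more tool, called in YAML: its name, and indented under it one key for each argument. servo_tool: Moves the arm, as the interface text tells. Its arguments: {"type":"object","properties":{"rows":{"type":"array"}},"required":["rows"]}

```bash
mkdir -p pics
python3 - <<'E'
from cell import env
import cv2,numpy as np
s=env.state(); print(s['t'],s['position'],s['tcp_rot'],s['width'],env.tip_extent)
for n in('top','scene'):
    c=env.camera(n); cv2.imwrite(f'pics/{n}0.png',c['pixels']); np.savez(f'{n}0.npz',**c)
    print(n,c['fx'],c['cx'],c['cy'],np.round(c['R'],3).tolist(),np.round(-c['R'].T@c['t'],3))
E
```

```text
0.0 [0.21047083 0.48066877 0.24484003] [-1.82093634e-04  2.04936566e-01  9.78775114e-01 -4.96380100e-04] 0.08522910451463024 0.014
top 378.8995777601057 328.38156436740866 195.35456211311907 [[0.014, -1.0, 0.017], [-0.986, -0.017, -0.165], [0.165, -0.014, -0.986]] [ 0.352 -0.001  0.933]
scene 438.1938808432239 314.43279149330505 202.9866051796842 [[0.088, 0.996, -0.002], [0.829, -0.075, -0.554], [-0.552, 0.047, -0.832]] [ 1.095 -0.061  0.903]
```

View pics/top0.png

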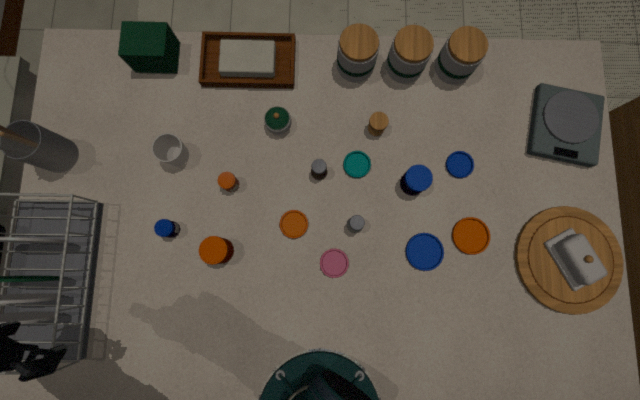

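View pics/scene0.png

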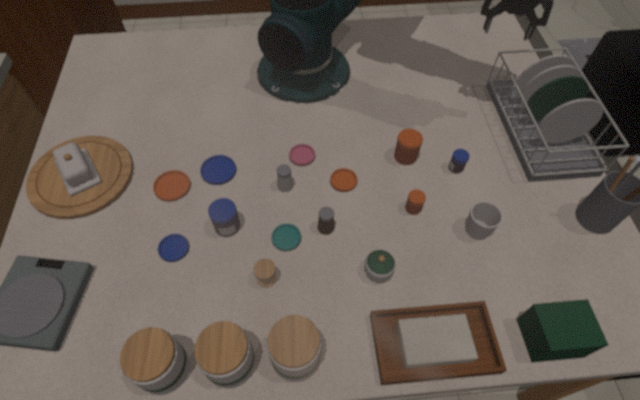

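The top view shows these jars (pixels):
- large orange (215,250)
- small orange (228,182)
- large blue (416,180)
- small blue (167,228)

And these dishes:
- large orange (471,236)
- small orange (294,224)
- large blue (424,251)
- small blue (460,165)

Pink (334,263) and turquoise (357,165) dishes are decoys. Other things to avoid are the teacup (168,150), pot (277,119), egg cup (377,121) and shakers (319,169), (356,224). The scene view agrees.

```bash
cat > h.py <<'E'
import numpy as np,cv2
from scipy.optimize import least_squares
def cast(c,px,z):
    px=np.atleast_2d(px).astype(float)
    d=np.c_[(px[:,0]-c['cx'])/c['fx'],(px[:,1]-c['cy'])/c['fy'],np.ones(len(px))]@c['R']
    o=-c['R'].T@c['t']; return (o+d*((z-o[2])/d[:,2])[:,None])[:,:2]
def proj(c,X):
    p=c['R']@np.array(X,float)+c['t']; return np.array([c['fx']*p[0]/p[2]+c['cx'],c['fy']*p[1]/p[2]+c['cy']])
HUE={'orange':((3,130,60),(16,255,255)),'blue':((105,130,50),(130,255,255))}
def find(c,col,seed,R,z):
    """circle of radius R at height z, from the mask edge on the side away from the camera"""
    hsv=cv2.cvtColor(c['pixels'],cv2.COLOR_BGR2HSV); m=cv2.inRange(hsv,*HUE[col])
    cs,_=cv2.findContours(m,cv2.RETR_EXTERNAL,cv2.CHAIN_APPROX_NONE)
    cs=[k for k in cs if cv2.contourArea(k)>40]
    k=min(cs,key=lambda k:abs(cv2.pointPolygonTest(k,tuple(map(float,seed)),True)) if cv2.pointPolygonTest(k,tuple(map(float,seed)),False)<0 else -1)
    P=cast(c,cv2.convexHull(k)[:,0],z); nad=(-c['R'].T@c['t'])[:2]
    ctr=P.mean(0)
    for _ in range(4):
        u=(ctr-nad)/np.linalg.norm(ctr-nad); q=P[(P-ctr)@u>-0.1*R]
        px=z*0+np.linalg.norm(np.r_[ctr,z]-np.r_[nad,(-c['R'].T@c['t'])[2]])/c['fx']*0.3
        r=least_squares(lambda v:np.hypot(*(q-v).T)-(R-px),ctr); ctr=r.x
    return ctr,np.abs(r.fun).max(),cv2.contourArea(k)
OBJ={'LOj':('orange',(215,250),.032,.075),'SOj':('orange',(228,182),.021,.054),'LBj':('blue',(418,176),.032,.075),'SBj':('blue',(165,228),.021,.054),
'LOc':('orange',(471,236),.046,.013),'SOc':('orange',(294,224),.035,.013),'LBc':('blue',(424,251),.046,.013),'SBc':('blue',(460,165),.035,.013)}
E
cat > m.py <<'E'
from h import *
import sys
T=dict(np.load('top0.npz'));S=dict(np.load('scene0.npz'))
for n,(col,px,R,z) in OBJ.items():
    a=find(T,col,px,R,z); s=proj(S,np.r_[a[0],z]); b=find(S,col,s,R,z)
    print(n,np.round(a[0]*1e3,1),'res',round(a[1]*1e3,1),a[2],'| scene',np.round(b[0]*1e3,1),round(b[1]*1e3,1),b[2],s.round(), 'r',np.hypot(*a[0]).round(3))
for n,px,z in(('teacup',(170,145),.07),('pot',(277,116),.07),('egg',(378,121),.056),('sh1',(319,164),.068),('sh2',(356,221),.068),('pink',(334,263),.01),('turq',(357,165),.01)):
    print(n,cast(T,px,z).round(3))
im=T['pixels'][130:280,140:500]; cv2.imwrite('pics/crop1.png',cv2.resize(im,None,fx=2.2,fy=2.2,interpolation=2))
E
python3 m.py
```

```text
LOj [368.7 244.1] res 0.5 624.0 | scene [372.3 241.6] 2.5 365.5 [410. 137.] r 0.442
SOj [532.4 229.1] res 0.7 226.0 | scene [536.9 227. ] 1.8 179.0 [417. 195.] r 0.58Traceback (most recent call last):
  File "m.py", line 5, in <module>
    a=find(T,col,px,R,z); s=proj(S,np.r_[a[0],z]); b=find(S,col,s,R,z)
                                                     ~~~~^^^^^^^^^^^^^
  File "h.py", line 15, in find
    k=min(cs,key=lambda k:abs(cv2.pointPolygonTest(k,tuple(map(float,seed)),True)) if cv2.pointPolygonTest(k,tuple(map(float,seed)),False)<0 else -1)
ValueError: min() iterable argument is empty
```

```bash
sed -i "s/(3,130,60),(16/(3,110,60),(18/; s/(105,130,50)/(105,90,50)/" h.py && python3 m.py
```

```text
LOj [368.4 244.5] res 0.5 631.0 | scene [371.6 242.7] 1.2 647.0 [410. 137.] r 0.442
SOj [532.6 229.4] res 0.6 231.5 | scene [535.9 227.9] 0.7 274.5 [417. 195.] r 0.58
LBj [ 541.4 -222. ] res 0.7 525.0 | scene [ 548.9 -221.9] 4.0 314.5 [222. 208.] r 0.585
SBj [418.1 366.4] res 0.6 228.5 | scene [423.8 364.2] 1.8 120.5 [461. 154.] r 0.556
LOc [ 413.6 -363.9] res 0.7 1103.0 | scene [ 417.7 -364. ] 1.5 783.0 [171. 183.] r 0.551
SOc [435.5  70.6] res 0.8 614.0 | scene [439.1  68.9] 0.6 438.5 [344. 178.] r 0.441
LBc [ 373.6 -247.1] res 0.6 1068.0 | scene [ 380.6 -248.2] 3.5 641.5 [219. 168.] r 0.448
SBc [ 592.1 -342.9] res 1.1 536.0 | scene [ 598.9 -343.1] 3.2 520.0 [173. 245.] r 0.684
teacup [[0.61 0.36]]
pot [[0.687 0.112]]
egg [[ 0.684 -0.131]]
sh1 [[0.571 0.01 ]]
sh2 [[ 0.438 -0.077]]
pink [[ 0.342 -0.03 ]]
turq [[ 0.585 -0.085]]
```

View pics/crop1.png

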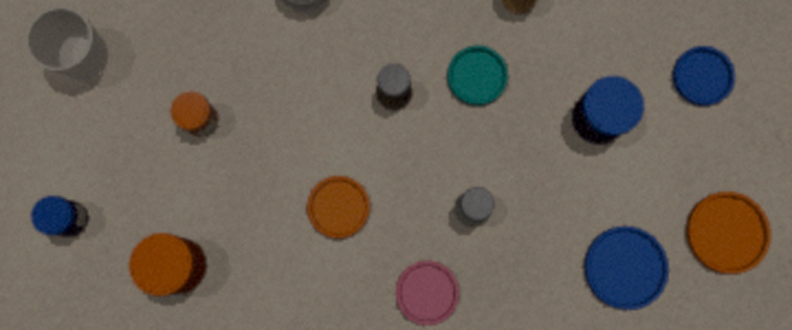

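The crop confirms the choice: dishes have a visible rim, jars show dark sides and shadows, and the pink and turquoise ones are excluded. The neighbours leave enough clearance for the current tool yaw. Next I go above the large orange jar.

```bash
cat > go.py <<'E'
import sys,numpy as np
from cell import env
from scipy.spatial.transform import Rotation as Ro
s=env.state(); w,x,y,z=s['tcp_rot']; R=Ro.from_quat([x,y,z,w])
print('t',round(s['t'],2),'p',(s['position']*1e3).round(1),'w',round(s['width']*1e3,1),'F',np.round(s['force'],1),'ff',np.round(s['finger_force'],1))
p=s['position']*1e3
for a in sys.argv[1:]:
    q=np.array(eval(a),float); d=R.inv().apply(q-p); print(a,'tool delta',d.round(1),'len',np.linalg.norm(d).round()); p=q
E
python3 go.py 370,243.5,130
```

```text
t 0.1 p [210.5 480.7 244.9] w 85.7 F [-0.1  0.3 -0.1] ff 0.0
370,243.5,130 tool delta [-241.3 -153.2  115. ] len 308.0
```

servo_tool:
  rows:
    - [1, -24.1, -15.3, 11.5, 0]
    - [1, -24.1, -15.3, 11.5, 0]
    - [1, -24.1, -15.3, 11.5, 0]
    - [1, -24.1, -15.3, 11.5, 0]
    - [1, -24.1, -15.3, 11.5, 0]

```text
t: 0.52
position: [0.2906, 0.3612, 0.1871]
tcp_rot: [-0.0, 0.205, 0.979, -0.0]
force: [0.6, 0.4, -0.0]
width: 0.0854
finger_force: 0.0
```

servo_tool:
  rows:
    - [1, -24.1, -15.3, 11.5, 0]
    - [1, -24.1, -15.3, 11.5, 0]
    - [1, -24.1, -15.3, 11.5, 0]
    - [1, -24.1, -15.3, 11.5, 0]
    - [1, -24.1, -15.3, 11.5, 0]

```text
t: 0.93
position: [0.3704, 0.2428, 0.1297]
tcp_rot: [-0.0, 0.205, 0.979, -0.0]
force: [-0.0, 0.1, 0.3]
width: 0.0856
finger_force: 0.0
```

servo_tool:
  rows:
    - [1, 0, 0, 0, 0]
    - [1, 0, 0, 0, 0]
    - [1, 0, 0, 0, 0]
    - [1, 0, 0, 0, 0]
    - [1, 0, 0, 0, 0]

```text
t: 1.35
position: [0.3697, 0.2448, 0.1306]
tcp_rot: [0.0, 0.204, 0.979, 0.0]
force: [-0.1, 0.6, 0.2]
width: 0.0849
finger_force: 0.0
```

```bash
python3 go.py 370,243.5,52
python3 - <<'E'
from h import *
from cell import env
c=env.camera('wrist'); np.savez('w1.npz',**c); cv2.imwrite('pics/w1.png',c['pixels'])
print(find(c,'orange',proj(c,[.37,.2435,.075]),.032,.075), proj(c,[.37,.2435,.075]))
E
```

```text
t 1.35 p [369.7 244.8 130.6] w 84.9 F [-0.1  0.6  0.2] ff 0.0
370,243.5,52 tool delta [-0.8 -1.1 78.6] len 79.0
(array([0.36753149, 0.24467027]), np.float64(0.0004526827454631663), 9910.5) [317.9037059  233.57768599]
```

View pics/w1.png

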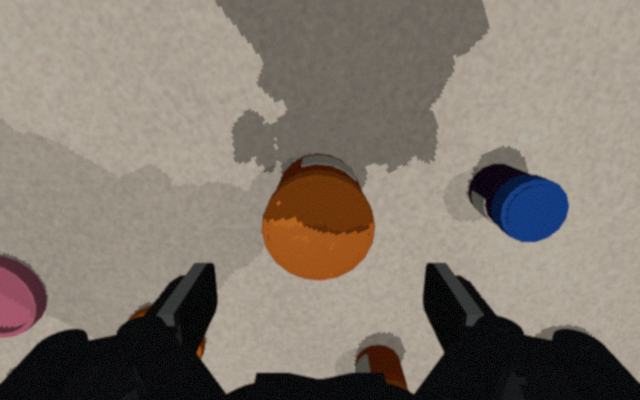

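Wrist view: the orange lid at (318,224) sits between the open fingers, (200,300) and (440,300), and measures 1–2 mm from the top estimate. I descend and grip.

servo_tool:
  rows:
    - [1, 1.8, 0.3, 16, 0]
    - [1, 0, 0, 18, 0]
    - [1, 0, 0, 18, 0]
    - [1, 0, 0, 16, 0]
    - [1, 0, 0, 10, 0]

```text
t: 1.82
position: [0.3677, 0.2454, 0.0511]
tcp_rot: [-0.0, 0.204, 0.979, -0.0]
force: [-0.2, -0.0, 0.2]
width: 0.0857
finger_force: 0.0
```

servo_tool:
  rows:
    - [0, 0, 0, 0, 0]
    - [0, 0, 0, 0, 0]
    - [0, 0, 0, 0, 0]
    - [0, 0, 0, 0, 0]
    - [0, 0, 0, 0, 0]

```text
t: 2.23
position: [0.3687, 0.2453, 0.0529]
tcp_rot: [0.0, 0.205, 0.979, 0.0]
force: [0.0, 0.5, -2.2]
width: 0.0624
finger_force: 65.7
```

servo_tool:
  rows:
    - [0, 0, 0, 0, 0]
    - [0, 0, 0, 0, 0]
    - [0, 0, 0, 0, 0]
    - [0, 0, 0, 0, 0]
    - [0, 0, 0, 0, 0]

```text
t: 2.65
position: [0.3689, 0.2452, 0.0527]
tcp_rot: [0.0, 0.205, 0.979, 0.0]
force: [-1.6, -2.0, 6.5]
width: 0.0626
finger_force: 66.3
```

servo_tool:
  rows:
    - [0, 0, 0, -10, 0]
    - [0, 0, 0, -20, 0]
    - [0, 0, 0, -25, 0]
    - [0, 0, 0, -25, 0]
    - [0, 0, 0, -20, 0]

```text
t: 3.07
position: [0.3684, 0.2451, 0.1539]
tcp_rot: [0.0, 0.205, 0.979, 0.0]
force: [-0.2, 0.8, -3.0]
width: 0.0624
finger_force: 66.4
```

```bash
python3 go.py 414.5,-364,152
python3 - <<'E'
from h import *
from cell import env
c=env.camera('top'); p=proj(c,[.3685,.2445,.175]); print(p,find(c,'orange',p,.032,.175))
E
```

```text
t 3.07 p [368.4 245.1 153.9] w 62.4 F [-0.2  0.8 -3. ] ff 66.4
414.5,-364,152 tool delta [-286.5 -539.4    1.8] len 611.0
[197.73192875 248.48966099] (array([0.41865682, 0.22222012]), np.float64(0.009895900229077402), 150.0)
```

servo_tool:
  rows:
    - [0, -8.2, -15.9, 0, 0]
    - [0, -15, -28.2, 0, 0]
    - [0, -15, -28.2, 0, 0]
    - [0, -15, -28.2, 0, 0]
    - [0, -15, -28.2, 0, 0]

```text
t: 3.53
position: [0.3789, 0.0986, 0.152]
tcp_rot: [-0.0, 0.205, 0.979, -0.0]
force: [1.7, 0.3, -1.1]
width: 0.0624
finger_force: 66.6
```

servo_tool:
  rows:
    - [0, -15, -28.2, 0, 0]
    - [0, -15, -28.2, 0, 0]
    - [0, -15, -28.2, 0, 0]
    - [0, -15, -28.2, 0, 0]
    - [0, -15, -28.2, 0, 0]

```text
t: 3.95
position: [0.391, -0.061, 0.1521]
tcp_rot: [-0.0, 0.205, 0.979, 0.0]
force: [1.3, -0.3, -3.0]
width: 0.0624
finger_force: 66.6
```

servo_tool:
  rows:
    - [0, -15, -28.2, 0, 0]
    - [0, -15, -28.2, 0, 0]
    - [0, -15, -28.2, 0, 0]
    - [0, -15, -28.2, 0, 0]
    - [0, -15, -28.2, 0, 0]

```text
t: 4.37
position: [0.4031, -0.2202, 0.1519]
tcp_rot: [-0.0, 0.205, 0.979, 0.0]
force: [1.4, 0.1, -2.6]
width: 0.0623
finger_force: 66.6
```

servo_tool:
  rows:
    - [0, -15, -28.2, 0, 0]
    - [0, -15, -28.2, 0, 0]
    - [0, -15, -28.2, 0, 0]
    - [0, -15, -28.2, 0, 0]
    - [0, -8.3, -15.9, 0, 0]

```text
t: 4.78
position: [0.4144, -0.367, 0.1516]
tcp_rot: [0.0, 0.206, 0.979, -0.0]
force: [0.0, 0.9, -2.7]
width: 0.062
finger_force: 66.6
```

servo_tool:
  rows:
    - [0, 0, 0, 0, 0]
    - [0, 0, 0, 0, 0]
    - [0, 0, 0, 0, 0]
    - [0, 0, 0, 0, 0]
    - [0, 0, 0, 0, 0]

```text
t: 5.2
position: [0.4145, -0.3631, 0.1524]
tcp_rot: [-0.0, 0.204, 0.979, 0.0]
force: [-0.8, -0.4, -2.3]
width: 0.0627
finger_force: 66.6
```

```bash
python3 go.py 414.5,-364,60
python3 - <<'E'
from h import *
from cell import env
c=env.camera('wrist'); cv2.imwrite('pics/w2.png',c['pixels'])
E
```

```text
t 5.2 p [ 414.5 -363.1  152.4] w 62.7 F [-0.8 -0.4 -2.3] ff 66.6
414.5,-364,60 tool delta [-0.4 -0.9 92.4] len 92.0
```

View pics/w2.png

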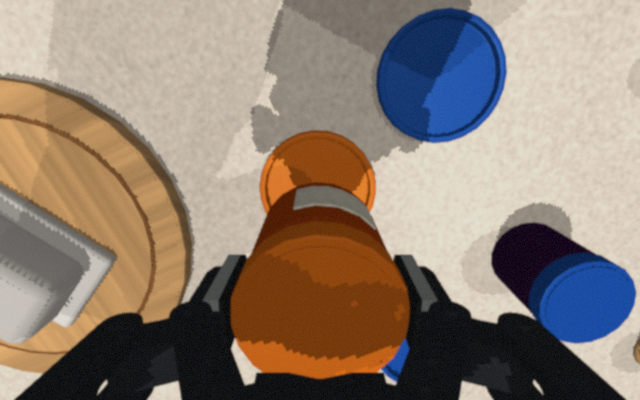

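The jar hangs upright in the fingers at (320,310), with its dish centred behind it at (318,185). I lower it.

servo_tool:
  rows:
    - [0, 0, 0, 12, 0]
    - [0, 0, 0, 22, 0]
    - [0, 0, 0, 22, 0]
    - [0, 0, 0, 16, 0]
    - [0, 0, 0, 10, 0]

```text
t: 5.67
position: [0.4141, -0.363, 0.0688]
tcp_rot: [-0.001, 0.205, 0.979, 0.0]
force: [0.2, -0.5, -2.7]
width: 0.0623
finger_force: 66.6
```

servo_tool:
  rows:
    - [0, 0, 0, 5, 0]
    - [0, 0, 0, 3, 0]
    - [0, 0, 0, 2, 0]
    - [0, 0, 0, 1, 0]
    - [0, 0, 0, 0, 0]

```text
t: 6.08
position: [0.4148, -0.3642, 0.0598]
tcp_rot: [0.0, 0.205, 0.979, -0.0]
force: [-0.8, 0.2, -2.5]
width: 0.0626
finger_force: 66.6
```

servo_tool:
  rows:
    - [0, 0, 0, 0.5, 0]
    - [0, 0, 0, 0.5, 0]
    - [0, 0, 0, 0.5, 0]
    - [0, 0, 0, 0, 0]
    - [0, 0, 0, 0, 0]

```text
t: 6.5
position: [0.4149, -0.3644, 0.0588]
tcp_rot: [0.001, 0.205, 0.979, -0.0]
force: [-1.9, 1.2, 9.3]
width: 0.0625
finger_force: 67.6
```

Contact is felt (+9 N). I release and rise.

servo_tool:
  rows:
    - [1, 0, 0, 0, 0]
    - [1, 0, 0, 0, 0]
    - [1, 0, 0, 0, 0]
    - [1, 0, 0, 0, 0]
    - [1, 0, 0, 0, 0]

```text
t: 6.92
position: [0.4145, -0.364, 0.0577]
tcp_rot: [-0.0, 0.205, 0.979, 0.0]
force: [0.3, 0.3, 0.1]
width: 0.0852
finger_force: 0.0
```

servo_tool:
  rows:
    - [1, 0, 0, -10, 0]
    - [1, 0, 0, -25, 0]
    - [1, 0, 0, -25, 0]
    - [1, 0, 0, -25, 0]
    - [1, 0, 0, -15, 0]

```text
t: 7.33
position: [0.4149, -0.3644, 0.161]
tcp_rot: [0.001, 0.205, 0.979, -0.001]
force: [0.8, -0.6, 0.6]
width: 0.0857
finger_force: 0.0
```

```bash
python3 go.py 542,-222,150
python3 - <<'E'
from h import *
from cell import env
c=env.camera('wrist'); cv2.imwrite('pics/w3.png',c['pixels'])
print(find(c,'orange',proj(c,[.4145,-.364,.081]),.032,.081),find(c,'blue',proj(c,[.374,-.247,.013]),.046,.013),find(c,'blue',proj(c,[.542,-.222,.075]),.032,.075))
E
```

```text
t 7.33 p [ 414.9 -364.4  161. ] w 85.7 F [ 0.8 -0.6  0.6] ff 0.0
542,-222,150 tool delta [-59.3 181.4  11. ] len 191.0
(array([ 0.41436246, -0.36506243]), np.float64(0.00030377279453787376), 11894.0) (array([ 0.37189324, -0.24939714]), np.float64(0.0005099162227219858), 12521.5) (array([ 0.54190227, -0.2228445 ]), np.float64(0.0011231409775125795), 6613.0)
```

servo_tool:
  rows:
    - [1, -11.8, 36.2, 1, 0]
    - [1, -11.8, 36.2, 1, 0]
    - [1, -11.8, 36.2, 1, 0]
    - [1, -11.8, 36.2, 1, 0]
    - [1, -11.9, 36.2, 1, 0]

```text
t: 7.8
position: [0.5421, -0.2203, 0.1532]
tcp_rot: [0.0, 0.205, 0.979, -0.0]
force: [0.0, -0.3, -0.6]
width: 0.0854
finger_force: 0.0
```

servo_tool:
  rows:
    - [1, 0, 0, 0, 0]
    - [1, 0, 0, 0, 0]
    - [1, 0, 0, 0, 0]
    - [1, 0, 0, 0, 0]
    - [1, 0, 0, 0, 0]

```text
t: 8.22
position: [0.5406, -0.2228, 0.1529]
tcp_rot: [-0.0, 0.206, 0.979, -0.0]
force: [-0.5, -0.1, -0.1]
width: 0.0857
finger_force: 0.0
```

```bash
python3 go.py 542,-222.5,52
python3 - <<'E'
from h import *
from cell import env
c=env.camera('wrist')
print(find(c,'blue',proj(c,[.542,-.222,.075]),.032,.075))
E
```

```text
t 8.22 p [ 540.6 -222.8  152.9] w 85.7 F [-0.5 -0.1 -0.1] ff 0.0
542,-222.5,52 tool delta [ -1.2   0.8 100.9] len 101.0
(array([ 0.5406707 , -0.22293922]), np.float64(0.0005766260591770385), 7620.5)
```

Centred within about 1 mm, so I descend, grip and lift.

servo_tool:
  rows:
    - [1, 0, 0, 18, 0]
    - [1, 0, 0, 25, 0]
    - [1, 0, 0, 25, 0]
    - [1, 0, 0, 20, 0]
    - [1, 0, 0, 12.5, 0]

```text
t: 8.68
position: [0.5401, -0.2221, 0.0504]
tcp_rot: [-0.001, 0.206, 0.979, 0.0]
force: [0.7, -0.8, 0.3]
width: 0.0852
finger_force: 0.0
```

servo_tool:
  rows:
    - [0, 0, 0, 0, 0]
    - [0, 0, 0, 0, 0]
    - [0, 0, 0, 0, 0]
    - [0, 0, 0, 0, 0]
    - [0, 0, 0, 0, 0]

```text
t: 9.1
position: [0.5415, -0.2221, 0.053]
tcp_rot: [0.0, 0.205, 0.979, -0.0]
force: [0.2, -0.1, -3.6]
width: 0.0624
finger_force: 66.0
```

servo_tool:
  rows:
    - [0, 0, 0, 0, 0]
    - [0, 0, 0, 0, 0]
    - [0, 0, 0, -2, 0]
    - [0, 0, 0, -4, 0]
    - [0, 0, 0, -4, 0]

```text
t: 9.52
position: [0.5412, -0.2217, 0.0625]
tcp_rot: [-0.0, 0.205, 0.979, 0.0]
force: [-0.0, 0.0, -3.4]
width: 0.0625
finger_force: 66.1
```

servo_tool:
  rows:
    - [0, 0, 0, -10, 0]
    - [0, 0, 0, -20, 0]
    - [0, 0, 0, -25, 0]
    - [0, 0, 0, -20, 0]
    - [0, 0, 0, -15, 0]

```text
t: 9.93
position: [0.5416, -0.222, 0.1551]
tcp_rot: [0.001, 0.205, 0.979, -0.0]
force: [-0.2, -1.1, -3.0]
width: 0.0624
finger_force: 66.6
```

```bash
python3 go.py 373.5,-248,152
```

```text
t 9.93 p [ 541.6 -222.   155.1] w 62.4 F [-0.2 -1.1 -3. ] ff 66.6
373.5,-248,152 tool delta [143.6 -91.2   2.8] len 170.0
```

servo_tool:
  rows:
    - [0, 14.4, -9.1, 0, 0]
    - [0, 14.4, -9.1, 0, 0]
    - [0, 14.4, -9.1, 0, 0]
    - [0, 14.4, -9.1, 0, 0]
    - [0, 14.4, -9.1, 0, 0]

```text
t: 10.35
position: [0.4563, -0.2347, 0.1531]
tcp_rot: [0.0, 0.205, 0.979, -0.0]
force: [-0.1, 0.0, -3.5]
width: 0.0624
finger_force: 66.7
```

servo_tool:
  rows:
    - [0, 14.4, -9.1, 0, 0]
    - [0, 14.4, -9.1, 0, 0]
    - [0, 14.4, -9.1, 0, 0]
    - [0, 14.4, -9.1, 0, 0]
    - [0, 14, -9.1, 0, 0]

```text
t: 10.77
position: [0.3724, -0.2476, 0.1531]
tcp_rot: [0.0, 0.205, 0.979, -0.0]
force: [-0.3, -0.0, -3.3]
width: 0.0624
finger_force: 66.7
```

servo_tool:
  rows:
    - [0, 0, 0, 10, 0]
    - [0, 0, 0, 20, 0]
    - [0, 0, 0, 20, 0]
    - [0, 0, 0, 16, 0]
    - [0, 0, 0, 10, 0]

```text
t: 11.18
position: [0.3729, -0.2474, 0.0757]
tcp_rot: [-0.0, 0.205, 0.979, 0.0]
force: [-0.3, 0.2, -3.5]
width: 0.0625
finger_force: 66.8
```

servo_tool:
  rows:
    - [0, 0, 0, 6, 0]
    - [0, 0, 0, 5, 0]
    - [0, 0, 0, 3, 0]
    - [0, 0, 0, 1.5, 0]
    - [0, 0, 0, 0, 0]

```text
t: 11.6
position: [0.3734, -0.2477, 0.061]
tcp_rot: [0.0, 0.205, 0.979, -0.0]
force: [0.9, -0.4, -3.7]
width: 0.0626
finger_force: 66.8
```

```bash
python3 go.py 373.5,-248,58
```

```text
t 11.6 p [ 373.4 -247.7   61. ] w 62.6 F [ 0.9 -0.4 -3.7] ff 66.8
373.5,-248,58 tool delta [-0.2 -0.2  3. ] len 3.0
```

servo_tool:
  rows:
    - [0, 0, 0, 0.7, 0]
    - [0, 0, 0, 0.7, 0]
    - [0, 0, 0, 0.6, 0]
    - [0, 0, 0, 0.5, 0]
    - [0, 0, 0, 0, 0]

```text
t: 12.02
position: [0.3735, -0.2479, 0.0587]
tcp_rot: [0.0, 0.205, 0.979, -0.0]
force: [-0.9, -0.5, 4.5]
width: 0.0623
finger_force: 67.4
```

servo_tool:
  rows:
    - [1, 0, 0, 0, 0]
    - [1, 0, 0, 0, 0]
    - [1, 0, 0, 0, 0]
    - [1, 0, 0, 0, 0]
    - [1, 0, 0, 0, 0]

```text
t: 12.43
position: [0.3732, -0.2477, 0.0583]
tcp_rot: [0.0, 0.205, 0.979, -0.0]
force: [0.7, -0.1, -0.3]
width: 0.0855
finger_force: 0.0
```

servo_tool:
  rows:
    - [1, 0, 0, -10, 0]
    - [1, 0, 0, -25, 0]
    - [1, 0, 0, -25, 0]
    - [1, 0, 0, -20, 0]
    - [1, 0, 0, -12, 0]

```text
t: 12.85
position: [0.3736, -0.248, 0.1524]
tcp_rot: [0.001, 0.205, 0.979, -0.001]
force: [0.9, 0.3, 0.5]
width: 0.0853
finger_force: 0.0
```

```bash
python3 go.py 532.5,229,140
python3 - <<'E'
from h import *
from cell import env
c=env.camera('wrist')
print(find(c,'blue',proj(c,[.3735,-.248,.081]),.032,.081))
E
```

```text
t 12.85 p [ 373.6 -248.   152.4] w 85.3 F [0.9 0.3 0.5] ff 0.0
532.5,229,140 tool delta [ 45.9 500.7  11.9] len 503.0
(array([ 0.37348469, -0.24868283]), np.float64(0.0005881068799885522), 12530.5)
```

Placed well. Now the small orange jar.

servo_tool:
  rows:
    - [1, 3, 33.4, 0, 0]
    - [1, 3, 33.4, 0, 0]
    - [1, 3, 33.4, 0, 0]
    - [1, 3, 33.4, 0, 0]
    - [1, 3, 33.4, 0, 0]

```text
t: 13.32
position: [0.4265, -0.0871, 0.15]
tcp_rot: [-0.0, 0.205, 0.979, 0.0]
force: [0.7, -0.7, 0.0]
width: 0.0853
finger_force: 0.0
```

servo_tool:
  rows:
    - [1, 3, 33.4, 0, 0]
    - [1, 3, 33.4, 0, 0]
    - [1, 3, 33.4, 0, 0]
    - [1, 3, 33.4, 0, 0]
    - [1, 3, 33.4, 0, 0]

```text
t: 13.73
position: [0.4798, 0.0721, 0.1499]
tcp_rot: [-0.0, 0.205, 0.979, -0.0]
force: [0.0, -1.1, 0.6]
width: 0.0856
finger_force: 0.0
```

servo_tool:
  rows:
    - [1, 3.2, 33.4, 0, 0]
    - [1, 3.2, 33.4, 0, 0]
    - [1, 3.2, 33.4, 0, 0]
    - [1, 3.2, 33.4, 0, 0]
    - [1, 3.1, 33.1, 0, 0]

```text
t: 14.15
position: [0.5321, 0.2312, 0.1497]
tcp_rot: [-0.0, 0.205, 0.979, -0.0]
force: [0.9, -0.7, 0.8]
width: 0.0853
finger_force: 0.0
```

servo_tool:
  rows:
    - [1, 0, 0, 10, 0]
    - [1, 0, 0, 5, 0]
    - [1, 0, 0, 0, 0]
    - [1, 0, 0, 0, 0]
    - [1, 0, 0, 0, 0]

```text
t: 14.57
position: [0.5319, 0.2285, 0.1356]
tcp_rot: [-0.0, 0.206, 0.979, -0.0]
force: [0.8, -1.4, 0.2]
width: 0.0854
finger_force: 0.0
```

```bash
python3 go.py 532.5,229,34
python3 - <<'E'
from h import *
from cell import env
c=env.camera('wrist'); cv2.imwrite('pics/w4.png',c['pixels'])
print(find(c,'orange',proj(c,[.5325,.229,.054]),.021,.054),proj(c,[.5325,.229,.054]))
E
```

```text
t 14.57 p [531.9 228.5 135.6] w 85.4 F [ 0.8 -1.4  0.2] ff 0.0
532.5,229,34 tool delta [ -0.3   0.7 101.6] len 102.0
(array([0.53172203, 0.22960834]), np.float64(0.0003419869353766085), 3513.5) [320.96268554 217.07329695]
```

View pics/w4.png

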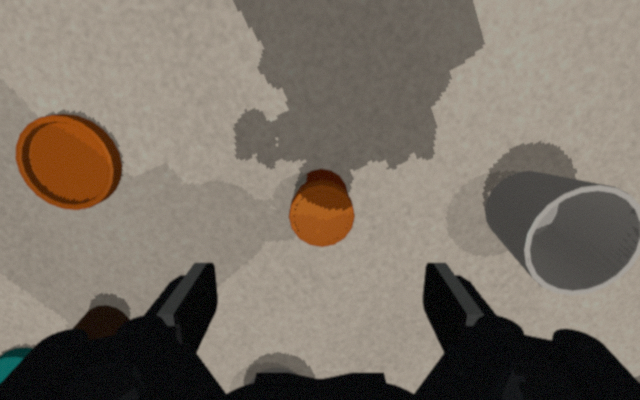

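The small orange lid at (322,214) is centred between the fingers and the teacup is clear on the right (580,235). I descend.

servo_tool:
  rows:
    - [1, 0, 0.5, 18, 0]
    - [1, 0, 0, 25, 0]
    - [1, 0, 0, 25, 0]
    - [1, 0, 0, 20, 0]
    - [1, 0, 0, 13, 0]

```text
t: 15.03
position: [0.5316, 0.229, 0.0329]
tcp_rot: [-0.001, 0.205, 0.979, -0.0]
force: [1.1, 0.7, -0.3]
width: 0.0852
finger_force: 0.0
```

servo_tool:
  rows:
    - [0, 0, 0, 0, 0]
    - [0, 0, 0, 0, 0]
    - [0, 0, 0, 0, 0]
    - [0, 0, 0, 0, 0]
    - [0, 0, 0, 0, 0]

```text
t: 15.45
position: [0.5331, 0.2299, 0.0358]
tcp_rot: [0.001, 0.205, 0.979, 0.0]
force: [-2.1, -1.6, 6.8]
width: 0.0403
finger_force: 59.6
```

servo_tool:
  rows:
    - [0, 0, 0, 0, 0]
    - [0, 0, 0, 0, 0]
    - [0, 0, 0, 0, 0]
    - [0, 0, 0, 0, 0]
    - [0, 0, 0, 0, 0]

```text
t: 15.87
position: [0.533, 0.2299, 0.0358]
tcp_rot: [0.001, 0.205, 0.979, 0.0]
force: [-1.1, -1.7, 5.7]
width: 0.0399
finger_force: 59.6
```

servo_tool:
  rows:
    - [0, 0, 0, -10, 0]
    - [0, 0, 0, -20, 0]
    - [0, 0, 0, -25, 0]
    - [0, 0, 0, -25, 0]
    - [0, 0, 0, -20, 0]

```text
t: 16.28
position: [0.5325, 0.23, 0.1375]
tcp_rot: [0.001, 0.205, 0.979, 0.001]
force: [0.5, 0.0, -0.9]
width: 0.0407
finger_force: 60.5
```

```bash
python3 go.py 435.5,70.5,134
```

```text
t 16.28 p [532.5 230.  137.5] w 40.7 F [ 0.5  0.  -0.9] ff 60.5
435.5,70.5,134 tool delta [  24.9 -185.     3.2] len 187.0
```

servo_tool:
  rows:
    - [0, 2.5, -18.4, 0, 0]
    - [0, 2.5, -18.4, 0, 0]
    - [0, 2.5, -18.4, 0, 0]
    - [0, 2.5, -18.4, 0, 0]
    - [0, 2.5, -18.4, 0, 0]

```text
t: 16.7
position: [0.4835, 0.15, 0.1356]
tcp_rot: [0.001, 0.205, 0.979, 0.0]
force: [-0.1, -0.2, -1.0]
width: 0.0404
finger_force: 60.6
```

servo_tool:
  rows:
    - [0, 2.5, -18.4, 0, 0]
    - [0, 2.5, -18.4, 0, 0]
    - [0, 2.5, -18.4, 0, 0]
    - [0, 2.5, -18.4, 0, 0]
    - [0, 2.5, -18.4, 0, 0]

```text
t: 17.12
position: [0.4352, 0.0707, 0.1355]
tcp_rot: [0.001, 0.205, 0.979, 0.0]
force: [0.0, -0.5, -0.4]
width: 0.0405
finger_force: 60.6
```

servo_tool:
  rows:
    - [0, 0, 0, 10, 0]
    - [0, 0, 0, 20, 0]
    - [0, 0, 0, 20, 0]
    - [0, 0, 0, 16, 0]
    - [0, 0, 0, 10, 0]

```text
t: 17.53
position: [0.4354, 0.0713, 0.0581]
tcp_rot: [0.0, 0.205, 0.979, 0.0]
force: [0.1, -0.8, -1.3]
width: 0.0404
finger_force: 60.7
```

servo_tool:
  rows:
    - [0, 0, 0, 6, 0]
    - [0, 0, 0, 4, 0]
    - [0, 0, 0, 3, 0]
    - [0, 0, 0, 1, 0]
    - [0, 0, 0, 0, 0]

```text
t: 17.95
position: [0.4358, 0.0714, 0.0447]
tcp_rot: [0.0, 0.205, 0.979, 0.0]
force: [-0.5, -0.6, -0.7]
width: 0.0404
finger_force: 60.7
```

```bash
python3 go.py 435.5,70.5,40
```

```text
t 17.95 p [435.8  71.4  44.7] w 40.4 F [-0.5 -0.6 -0.7] ff 60.7
435.5,70.5,40 tool delta [-0.1 -0.9  4.7] len 5.0
```

servo_tool:
  rows:
    - [0, 0, 0, 0.6, 0]
    - [0, 0, 0, 0.6, 0]
    - [0, 0, 0, 0.6, 0]
    - [0, 0, 0, 0.5, 0]
    - [0, 0, 0, 0, 0]

```text
t: 18.37
position: [0.4355, 0.0714, 0.042]
tcp_rot: [0.0, 0.205, 0.979, 0.0]
force: [0.7, 0.1, -0.0]
width: 0.0405
finger_force: 60.7
```

servo_tool:
  rows:
    - [0, 0, 0, 0.5, 0]
    - [0, 0, 0, 0.5, 0]
    - [0, 0, 0, 0, 0]
    - [0, 0, 0, 0, 0]
    - [0, 0, 0, 0, 0]

```text
t: 18.78
position: [0.4358, 0.0712, 0.0417]
tcp_rot: [0.001, 0.205, 0.979, -0.0]
force: [-4.6, -1.1, 17.4]
width: 0.0403
finger_force: 62.3
```

Contact. I release, rise and look.

servo_tool:
  rows:
    - [1, 0, 0, -0.5, 0]
    - [1, 0, 0, 0, 0]
    - [1, 0, 0, 0, 0]
    - [1, 0, 0, 0, 0]
    - [1, 0, 0, 0, 0]

```text
t: 19.2
position: [0.4355, 0.0714, 0.0414]
tcp_rot: [-0.0, 0.205, 0.979, -0.0]
force: [1.5, 0.5, 0.1]
width: 0.0852
finger_force: 0.0
```

servo_tool:
  rows:
    - [1, 0, 0, -10, 0]
    - [1, 0, 0, -25, 0]
    - [1, 0, 0, -25, 0]
    - [1, 0, 0, -25, 0]
    - [1, 0, 0, -15, 0]

```text
t: 19.62
position: [0.436, 0.0714, 0.1437]
tcp_rot: [0.001, 0.205, 0.979, 0.0]
force: [1.5, -0.2, 0.3]
width: 0.0855
finger_force: 0.0
```

```bash
python3 go.py 418,366.5,140
python3 - <<'E'
from h import *
from cell import env
c=env.camera('wrist'); cv2.imwrite('pics/w5.png',c['pixels'])
E
```

```text
t 19.62 p [436.   71.4 143.7] w 85.5 F [ 1.5 -0.2  0.3] ff 0.0
418,366.5,140 tool delta [134.9 263.1   3.6] len 296.0
```

View pics/w5.png

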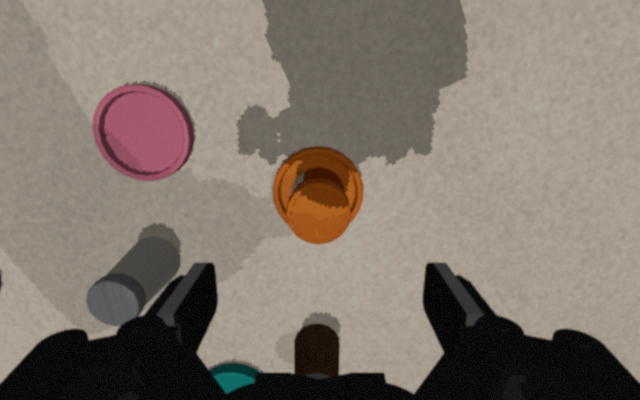

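The small orange jar stands in its dish at (318,200). Last is the small blue jar.

servo_tool:
  rows:
    - [1, 13.5, 26.3, 0, 0]
    - [1, 13.5, 26.3, 0, 0]
    - [1, 13.5, 26.3, 0, 0]
    - [1, 13.5, 26.3, 0, 0]
    - [1, 13.5, 26.3, 0, 0]

```text
t: 20.08
position: [0.426, 0.2203, 0.1411]
tcp_rot: [-0.0, 0.205, 0.979, -0.0]
force: [1.1, -0.5, -0.1]
width: 0.0857
finger_force: 0.0
```

servo_tool:
  rows:
    - [1, 13.5, 26.3, 0, 0]
    - [1, 13.5, 26.3, 0, 0]
    - [1, 13.5, 26.3, 0, 0]
    - [1, 13.5, 26.3, 0, 0]
    - [1, 13.5, 26.3, 0, 0]

```text
t: 20.5
position: [0.4169, 0.3679, 0.1409]
tcp_rot: [-0.0, 0.205, 0.979, -0.0]
force: [0.6, -0.4, -0.4]
width: 0.0855
finger_force: 0.0
```

servo_tool:
  rows:
    - [1, 0, 0, 0, 0]
    - [1, 0, 0, 0, 0]
    - [1, 0, 0, 0, 0]
    - [1, 0, 0, 0, 0]
    - [1, 0, 0, 0, 0]

```text
t: 20.92
position: [0.4175, 0.3656, 0.1415]
tcp_rot: [-0.0, 0.205, 0.979, -0.0]
force: [-0.1, -1.3, -0.9]
width: 0.0853
finger_force: 0.0
```

```bash
python3 go.py 418,366.5,33
python3 - <<'E'
from h import *
from cell import env
c=env.camera('wrist')
print(find(c,'blue',proj(c,[.418,.3665,.054]),.021,.054))
E
```

```text
t 20.92 p [417.5 365.6 141.5] w 85.3 F [-0.1 -1.3 -0.9] ff 0.0
418,366.5,33 tool delta [-1.000e-01  1.100e+00  1.085e+02] len 108.0
(array([0.41653239, 0.36785128]), np.float64(0.0003540460314764779), 3009.0)
```

servo_tool:
  rows:
    - [1, 0.5, 1.2, 20, 0]
    - [1, 0, 0, 27, 0]
    - [1, 0, 0, 27, 0]
    - [1, 0, 0, 20, 0]
    - [1, 0, 0, 12, 0]

```text
t: 21.38
position: [0.4167, 0.3666, 0.0335]
tcp_rot: [-0.001, 0.205, 0.979, -0.001]
force: [0.3, 0.6, -0.1]
width: 0.0855
finger_force: 0.0
```

servo_tool:
  rows:
    - [0, 0, 0, 0, 0]
    - [0, 0, 0, 0, 0]
    - [0, 0, 0, 0, 0]
    - [0, 0, 0, 0, 0]
    - [0, 0, 0, 0, 0]

```text
t: 21.8
position: [0.4181, 0.368, 0.0369]
tcp_rot: [0.001, 0.205, 0.979, 0.001]
force: [-1.4, -0.9, 5.3]
width: 0.0405
finger_force: 59.6
```

servo_tool:
  rows:
    - [0, 0, 0, 0, 0]
    - [0, 0, 0, 0, 0]
    - [0, 0, 0, 0, 0]
    - [0, 0, 0, 0, 0]
    - [0, 0, 0, 0, 0]

```text
t: 22.22
position: [0.4181, 0.368, 0.0369]
tcp_rot: [0.001, 0.205, 0.979, 0.001]
force: [0.3, -2.0, 5.7]
width: 0.0407
finger_force: 59.6
```

servo_tool:
  rows:
    - [0, 0, 0, -10, 0]
    - [0, 0, 0, -20, 0]
    - [0, 0, 0, -25, 0]
    - [0, 0, 0, -25, 0]
    - [0, 0, 0, -20, 0]

```text
t: 22.63
position: [0.4176, 0.3679, 0.1386]
tcp_rot: [0.001, 0.205, 0.979, 0.001]
force: [0.9, 0.8, -0.4]
width: 0.0405
finger_force: 60.6
```

```bash
python3 go.py 592.5,-343,136
```

```text
t 22.63 p [417.6 367.9 138.6] w 40.5 F [ 0.9  0.8 -0.4] ff 60.6
592.5,-343,136 tool delta [-445.4 -581.1    2. ] len 732.0
```

servo_tool:
  rows:
    - [0, -17.8, -23.3, 0, 0]
    - [0, -17.8, -23.3, 0, 0]
    - [0, -17.8, -23.3, 0, 0]
    - [0, -17.8, -23.3, 0, 0]
    - [0, -17.8, -23.3, 0, 0]

```text
t: 23.05
position: [0.4524, 0.2241, 0.1368]
tcp_rot: [0.001, 0.205, 0.979, 0.0]
force: [-0.0, 0.0, -0.6]
width: 0.0404
finger_force: 60.8
```

servo_tool:
  rows:
    - [0, -17.8, -23.3, 0, 0]
    - [0, -17.8, -23.3, 0, 0]
    - [0, -17.8, -23.3, 0, 0]
    - [0, -17.8, -23.3, 0, 0]
    - [0, -17.8, -23.3, 0, 0]

```text
t: 23.47
position: [0.4873, 0.0815, 0.1369]
tcp_rot: [0.001, 0.205, 0.979, 0.0]
force: [1.3, 0.8, -2.0]
width: 0.0404
finger_force: 60.8
```

servo_tool:
  rows:
    - [0, -17.8, -23.3, 0, 0]
    - [0, -17.8, -23.3, 0, 0]
    - [0, -17.8, -23.3, 0, 0]
    - [0, -17.8, -23.3, 0, 0]
    - [0, -17.8, -23.3, 0, 0]

```text
t: 23.88
position: [0.522, -0.0611, 0.1369]
tcp_rot: [0.001, 0.205, 0.979, -0.0]
force: [1.3, 1.2, -1.3]
width: 0.0401
finger_force: 60.8
```

servo_tool:
  rows:
    - [0, -17.8, -23.3, 0, 0]
    - [0, -17.8, -23.3, 0, 0]
    - [0, -17.8, -23.3, 0, 0]
    - [0, -17.8, -23.3, 0, 0]
    - [0, -17.8, -23.3, 0, 0]

```text
t: 24.3
position: [0.5568, -0.2035, 0.1369]
tcp_rot: [0.001, 0.205, 0.979, -0.0]
force: [0.2, 0.8, -0.9]
width: 0.0404
finger_force: 60.8
```

servo_tool:
  rows:
    - [0, -17.8, -23.3, 0, 0]
    - [0, -17.8, -23.3, 0, 0]
    - [0, -17.8, -23.3, 0, 0]
    - [0, -17.8, -23.3, 0, 0]
    - [0, -17.8, -21.9, 0, 0]

```text
t: 24.72
position: [0.5919, -0.3447, 0.137]
tcp_rot: [0.001, 0.205, 0.979, -0.0]
force: [0.3, 0.2, -1.0]
width: 0.0402
finger_force: 60.8
```

servo_tool:
  rows:
    - [0, 0, 0, 0, 0]
    - [0, 0, 0, 0, 0]
    - [0, 0, 0, 0, 0]
    - [0, 0, 0, 0, 0]
    - [0, 0, 0, 0, 0]

```text
t: 25.13
position: [0.5919, -0.3421, 0.1362]
tcp_rot: [0.0, 0.204, 0.979, -0.0]
force: [-0.1, -0.0, -0.8]
width: 0.0402
finger_force: 60.8
```

```bash
python3 go.py 592.5,-343,43
python3 - <<'E'
from h import *
from cell import env
c=env.camera('wrist'); cv2.imwrite('pics/w6.png',c['pixels'])
E
```

```text
t 25.13 p [ 591.9 -342.1  136.2] w 40.2 F [-0.1 -0.  -0.8] ff 60.8
592.5,-343,43 tool delta [-0.9 -0.5 93.2] len 93.0
```

View pics/w6.png

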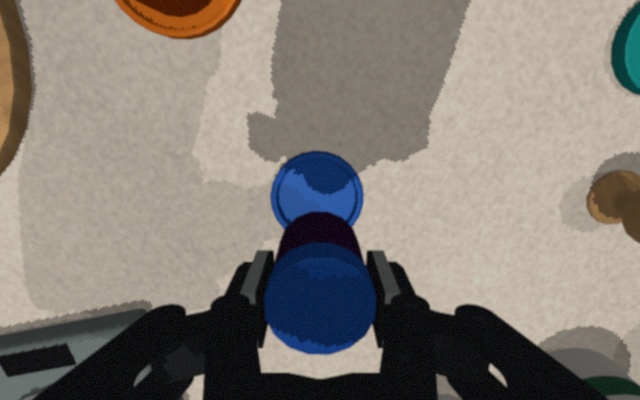

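The jar is held upright at (320,300) with the small blue dish at (317,195) in line. I lower it.

servo_tool:
  rows:
    - [0, -0.4, -0.5, 10, 0]
    - [0, 0, 0, 20, 0]
    - [0, 0, 0, 20, 0]
    - [0, 0, 0, 16, 0]
    - [0, 0, 0, 10, 0]

```text
t: 25.6
position: [0.5913, -0.3428, 0.0571]
tcp_rot: [-0.001, 0.205, 0.979, 0.001]
force: [0.4, 0.6, -1.3]
width: 0.0402
finger_force: 60.8
```

servo_tool:
  rows:
    - [0, 0, 0, 6, 0]
    - [0, 0, 0, 4, 0]
    - [0, 0, 0, 2.5, 0]
    - [0, 0, 0, 1, 0]
    - [0, 0, 0, 0, 0]

```text
t: 26.02
position: [0.5923, -0.3438, 0.0464]
tcp_rot: [0.0, 0.205, 0.979, -0.0]
force: [-0.8, -0.2, -1.4]
width: 0.04
finger_force: 60.8
```

servo_tool:
  rows:
    - [0, 0, 0, 0.6, 0]
    - [0, 0, 0, 0.6, 0]
    - [0, 0, 0, 0.6, 0]
    - [0, 0, 0, 0.4, 0]
    - [0, 0, 0, 0, 0]

```text
t: 26.43
position: [0.5921, -0.3437, 0.0438]
tcp_rot: [0.0, 0.205, 0.979, -0.0]
force: [0.6, -0.4, -0.3]
width: 0.0405
finger_force: 60.8
```

servo_tool:
  rows:
    - [0, 0, 0, 0.4, 0]
    - [0, 0, 0, 0.4, 0]
    - [0, 0, 0, 0.2, 0]
    - [0, 0, 0, 0, 0]
    - [0, 0, 0, 0, 0]

```text
t: 26.85
position: [0.5922, -0.3437, 0.043]
tcp_rot: [0.0, 0.205, 0.979, -0.0]
force: [-0.8, 0.3, 1.5]
width: 0.04
finger_force: 60.9
```

Just touching. I release, rise and back off toward the base for a clear top view.

servo_tool:
  rows:
    - [1, 0, 0, 0, 0]
    - [1, 0, 0, 0, 0]
    - [1, 0, 0, 0, 0]
    - [1, 0, 0, 0, 0]
    - [1, 0, 0, 0, 0]

```text
t: 27.27
position: [0.5921, -0.3437, 0.0428]
tcp_rot: [0.0, 0.205, 0.979, -0.0]
force: [-0.4, 0.7, -0.5]
width: 0.0854
finger_force: 0.0
```

servo_tool:
  rows:
    - [1, 0, 0, -10, 0]
    - [1, 0, 0, -25, 0]
    - [1, 0, 0, -30, 0]
    - [1, 0, 0, -35, 0]
    - [1, 0, 0, -35, 0]

```text
t: 27.68
position: [0.5917, -0.3434, 0.18]
tcp_rot: [-0.0, 0.205, 0.979, 0.0]
force: [0.9, 0.3, -0.2]
width: 0.0854
finger_force: 0.0
```

servo_tool:
  rows:
    - [1, 10, 30, 0, 0]
    - [1, 10, 30, 0, 0]
    - [1, 10, 30, 0, 0]
    - [1, 10, 30, 0, 0]
    - [1, 10, 30, 0, 0]

```text
t: 28.1
position: [0.6063, -0.1848, 0.1787]
tcp_rot: [0.0, 0.205, 0.979, -0.0]
force: [0.1, 0.4, 0.3]
width: 0.0853
finger_force: 0.0
```

servo_tool:
  rows:
    - [1, 10, 30, 0, 0]
    - [1, 10, 30, 0, 0]
    - [1, 10, 30, 0, 0]
    - [1, 0, 0, 0, 0]
    - [1, 0, 0, 0, 0]

```text
t: 28.52
position: [0.6152, -0.0903, 0.1787]
tcp_rot: [0.0, 0.204, 0.979, -0.0]
force: [0.4, -0.8, -0.0]
width: 0.0857
finger_force: 0.0
```

```bash
python3 go.py
python3 - <<'E'
from h import *
from cell import env
T=env.camera('top'); S=env.camera('scene'); cv2.imwrite('pics/topF.png',T['pixels']); cv2.imwrite('pics/sceneF.png',S['pixels'])
for n,col,p,R,z in(('SB','blue',(.592,-.343,.06),.021,.06),('LB','blue',(.3735,-.248,.081),.032,.081),('SO','orange',(.4355,.0705,.06),.021,.06),('LO','orange',(.4145,-.364,.081),.032,.081)):
    print(n,[np.r_[f[0]*1e3,f[1]*1e3].round(1) for f in (find(T,col,proj(T,p),R,z),)])
E
```

```text
t 28.52 p [615.2 -90.3 178.7] w 85.7 F [ 0.4 -0.8 -0. ] ff 0.0
SB [array([ 587.9, -342.9,    6.3])]
LB [array([ 580.1, -321.7,    6.7])]
SO [array([892.2, 295.6,   0. ])]
LO [array([ 415.7, -364.8,    0.7])]
```

View pics/topF.png

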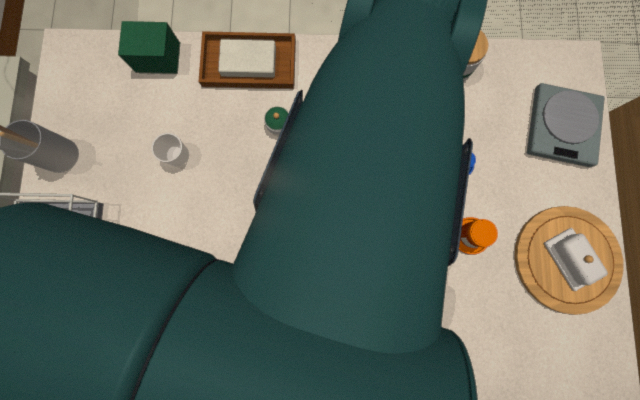

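View pics/sceneF.png

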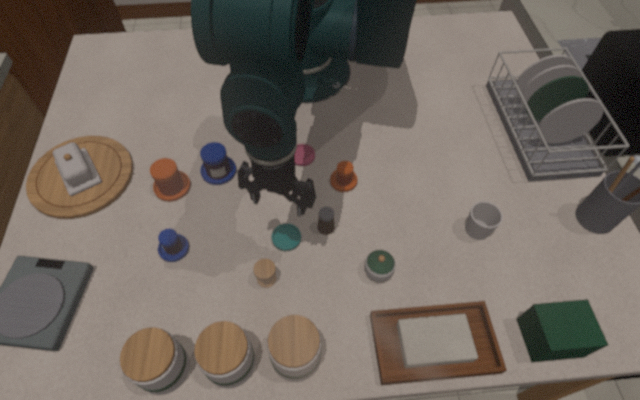

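The scene view shows all four jars upright in their dishes: large orange (167,178), large blue (216,160), small blue (171,243) and small orange (344,176). The teacup (483,220) and egg cup (265,270) have not moved, and the gripper touches nothing. The release poses match the dish centres within about 1 mm.

```bash
python3 -c "
from cell import env
print(env.job_done())"
```

```text
the job is handed in; nothing more can be done
None
```

I stood all four jars upright in their matching coaster dishes and let go, with the teacup and egg cup left in place, and handed the job in at about 28.5 s; the hand-in returned no verdict.

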